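Start the charger hidden behind the bit case

TASK

The bit case is parked in front of the battery charger and hides the charger's start button. Without lifting it, slide the case sideways along the charger's front, towards the side where no saucer is in the way, until it is well clear of the button; press the button fully in with the gripper, hold it about a second and let go. Then slide the case back square onto its marked outline in front of the button, leaving the saucer and the tri-square where they lie.

Things in the scene. Friction and masses are not known exactly. Their poses are not given: they have to be found in the camera images.
- charger: Grey battery charger fixed to the bench, 130 (x) x 160 (y) x 62 high; a black battery pack stands on its rear half, up to 116 high, beginning 55 mm behind the front face. Origin: centre of its underside; its front face (65 mm from the origin towards -x of its own axes) looks to its own -x, roughly at the robot; +y runs along the front. Position and yaw (up to about 0.2 rad) vary.
- button_top (a point): Middle of the outer face of the round white start button (26 mm across) in the middle of the charger's front face, 33 mm above the bench, standing 10 mm out of the face. It is pushed in horizontally, along the charger's own +x; 6 mm travel, spring 1.5 N to 5 N at full travel; pressed fully it still stands 4 mm out of the face. This point moves with the button.
- button (a joint): Travel of the start button: 0 = out, 0.006 m = fully in. It springs back.
- case_center (a point): Centre (25 mm above the bench) of the closed yellow plastic bit case, a loose box 60 (x) x 120 (y) x 50 high, 0.3 to 0.55 kg, axes as the charger's at the start. It starts on its outline, its back 10 mm from the button face, too close for a finger. It slides on the bench, pushed at an end face with 2 to 6 N.
- park (a point): Middle of the case's place (25 mm above the bench, fixed to the charger, axes as the charger's): centre of a thin dark outline drawn on the bench, 68 (x) x 128 (y), 4 mm larger than the case all round, 115 mm in front of the charger's origin.
- saucer_center (a point): Centre of a green ceramic saucer, 116 across, 18 high, loose, lying in line with the case near one of its ends (left or right varies), about 58 mm of free bench between them. That side is blocked: there is room there for a finger but not for the case.
- square_stock (a point): Middle of the 110 mm stock (20 wide, 16 high, 110 along its own y) of a steel tri-square, loose, lying flat beside the charger on the side away from the saucer, its 140 mm blade pointing away from the robot (own +x). It lies about 45 mm behind the path of the case, so on that side the bench along the front is free for at least 150 mm beyond the case's end.
Mind the look-alikes: they are no part of the job. What is shaped like the part that bears case_center but pink or purple is not meant.

How it is judged:
By the outcome, as a careful person would: the job done as asked, in the order asked, and still so for the second after the job is handed in, with the robot touching nothing.
It also fails if it takes over 58 s, if anything falls off the work surface, if the arm or the gripper's body presses on something with over 40 N, if the wrist force passes 120 N, or if a joint passes its speed limit or range.

ROBOT

A 7-joint arm with a two-finger parallel gripper is mounted at the origin on the work surface. World frame = base frame: x ahead of the robot, y to its left, z up, the work surface at z = 0. Lengths are in m, angles in rad, forces in N, time in s.
With the tool pointing down it reaches from about 0.35 to 0.9 m from the base axis. Payload 19.9 kg.
Tool frame: the origin (TCP) lies on the mounting face of the last link; the fingertips stand 199 mm ahead of it and the grasp point (between the pads) lies 180 mm ahead of it; z points along the fingers, y is the direction in which the jaws open and shut (so a half turn about z gives the same grasp; the last joint's range is limited). The gripper opens to 94 mm and grips with 3 to 60 N. Pads are 16 mm wide; open, the fingers measure 119 mm over their backs; the gripper's body (75 mm by 177 mm) begins 78 mm behind the grasp point.
Start: joints at [1.131, 0.417, -0.01, 1.614, 0.005, 1.111, -0.053], TCP at [0.243, -0.576, 0.405] pointing down, gripper open.
Joint ranges: [-2.81, 2.81], [-0.39, 2.02], [-1.27, 1.25], [0.06, 2.57], [-1.19, 4.33], [0.19, 2], [-2.82, 2.82]. Speed limits (rad/s): [1.89, 1.89, 2.39, 2.39, 3.01, 3.01, 3.01].

INTERFACE

Orientations are given as a 3x3 rotation matrix whose columns are the frame's x, y, z axes.
In Python, from station import robot, cams, workorder gives the robot as it stands. The module is installed in compiled form; this text tells all that it offers.
- The arm moves only by the shell command python3 -m inch 'ROWS' [OPENING] [FORCE]. ROWS is JSON, one flat list of numbers, 6 for each row, row after row: the shift along the tool's x, y, z in mm, then the turn, a rotation vector about the tool's x, y, z in rad. In form: [x, y, z, wx, wy, wz, x, y, z, wx, wy, wz, ...]. A call has 1 to 8 rows; each row is the pose to reach, as a shift and turn from the pose commanded when the call began, along the tool's axes at that moment; what a row does not reach only later rows make up. A row lasts 1/8 s, in which the tool goes at most 62.5 mm and 10.7 degrees, less where a joint would pass 70% of its speed; a pose out of reach is approached as far as the arm can. A call with a gripper value outside its range is refused whole. OPENING is the finger opening in mm, from 0 to 94, set as the call begins (- or left out, the last holds). The fingers move at their own pace and stop on an object; FORCE is the grip in N (left out, the last holds). Time passes only in rows, so rows that repeat a pose let the fingers close. It gives the time, the measured TCP pose, the force and the opening at its end, in the units of the state.
- robot.state(): the state, without advancing time (a new reading comes with each control period).
- cams.get_image(name): name is "scene" or "top" or "wrist"; returns (picture, depth): 384x512x3 uint8, red, green, blue; 384x512 float32, m along the optical axis (not along the pixel's ray), 0 where there is no reading.
- cams.camera_model(name): a dict with "intrinsics" (3x3 intrinsics, pixels), "T" (4x4, takes a point from camera to world coordinates). Camera axes: x right, y down, z forward; pixel columns grow to the right and rows downward; lengths in m; the calibration is good to about 2 mm. A picture is of the moment at which its call begins: read the wrist's pose just before it. camera_model takes no time and is no camera call; for the wrist camera it gives the pose at the moment of the call.
- workorder.hand_in(): hands the job in, once; it reports no verdict.
Trained networks look in the newest picture that a camera, given by its name, has taken for a name from the list of things; names that differ only in an ending like _2 or _b are one class to them, and where a whole thing is asked for, a point or a joint stands for the part that bears it (a point fixed in the world has none). Each returns a list of dicts, best first, with "score" (0 to 1); they miss things now and then, are a little off and sometimes report something else, mostly with a low value. They report only what shows in the picture. A call takes as long as a camera call. They do not tell look-alikes from the thing itself.
- cams.recognise(camera, target): "centre" ([x, y, z] in m, in world coordinates, good to about 4 mm: the middle of the surface that is visible of it).
- cams.cut_out(camera, target): "mask" (384x512 bool, what is visible of it).
- cams.landmark_of(camera, target): "centre" ([x, y, z] in m, in world coordinates, good to about 4 mm: a listed point, or the origin of a listed thing).
The state is a dict: "t": time; "joint_positions": joint angles; "joint_velocities": joint speeds; "joint_efforts": joint torques, N m; "eef_pos": TCP position; "orientation": TCP orientation; "contact_force": force on the tool from outside, world axes, zero at the start; "moment": the same for the moment, N m; "width": finger opening in m.
Only numpy, scipy, OpenCV 4.12 (cv2) and the standard library are available. Lean on these libraries where they do the work, as an engineer would, in place of code of your own. Each camera call takes 0.05 s, during which the arm holds its last target.

## Working session

There is one attempt and no reset: what is moved stays moved. The work goes in short steps, Python scripts to look and compute and a shell command to move; the robot and the scene stay as the last step left them, time stands still between calls to the robot, and variables do not carry over. Pictures are saved under pics/ and viewed, and the job is handed in when it is done.

```bash
mkdir -p pics; ls
python3 - <<'E'
from station import robot,cams
import cv2,numpy as np
s=robot.state(); print(s['t'],s['eef_pos'],np.round(s['orientation'],3).tolist(),s['width'],s['contact_force'])
for n in ['scene','top']:
    im,d=cams.get_image(n); cv2.imwrite(f'pics/{n}0.png',im[:,:,::-1]); np.save(f'{n}0.npy',d)
    for t in ['charger','button_top','case_center','park','saucer_center','square_stock']:
        r=cams.landmark_of(n,t); print(n,t,[(np.round(q['centre'],4).tolist(),round(q['score'],2)) for q in r[:3]])
print(robot.state()['t'])
E
```

```text
pics
0.0 [ 0.24264254 -0.57582856  0.40400371] [[0.922, 0.388, -0.001], [0.388, -0.922, 0.001], [-0.0, -0.001, -1.0]] 0.09428456486216874 [0.04449027 0.59986548 0.89630468]
scene charger [([0.6512, -0.0199, -0.0001], 0.83)]
scene button_top []
scene case_center [([0.382, -0.0564, 0.0303], 0.88), ([0.3899, 0.1279, 0.0245], 0.85), ([0.7678, 0.1659, 0.0215], 0.82)]
scene park [([0.6512, -0.0184, -0.0035], 0.73)]
scene saucer_center [([0.5776, 0.1747, 0.0083], 0.84)]
scene square_stock [([0.5885, -0.182, 0.0089], 0.63)]
top charger [([0.6469, -0.0166, -0.0011], 0.94)]
top button_top [([0.5748, -0.0015, 0.0348], 0.58)]
top case_center [([0.3848, -0.0602, 0.0246], 0.93), ([0.7694, 0.1669, 0.0229], 0.93), ([0.3905, 0.1269, 0.018], 0.68)]
top park []
top saucer_center [([0.581, 0.1767, 0.0094], 0.73), ([0.5767, -0.0026, 0.0334], 0.49)]
top square_stock [([0.5884, -0.1812, 0.0042], 0.7)]
0.7
```

View pics/scene0.png

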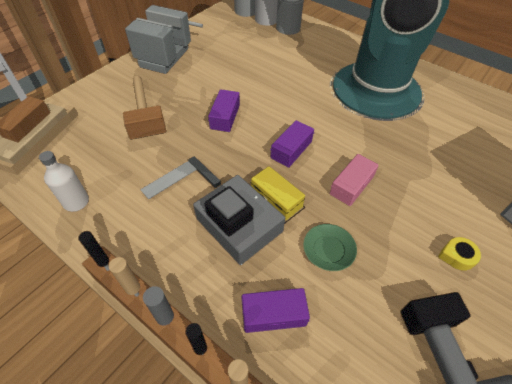

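View pics/top0.png

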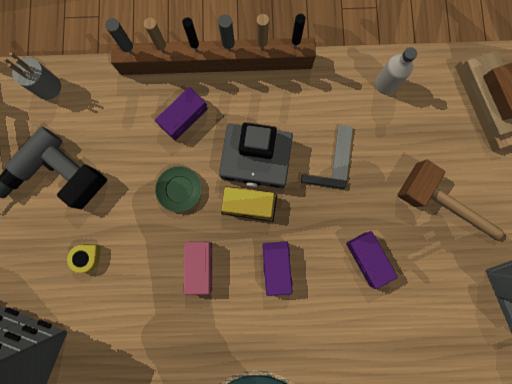

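The saucer is on the left (+y, top image px 178,190) and the tri-square on the right, so the case has to go towards -y. Yellow case at px (249,204), button just above it at (252,186). Next I'll measure the poses from depth.

```bash
cat > h.py <<'E'
import numpy as np,cv2
from station import robot,cams
def cloud(n):
    im,d=cams.get_image(n); m=cams.camera_model(n); K=np.array(m['intrinsics']);T=np.array(m['T'])
    v,u=np.mgrid[:384,:512]; P=np.stack([(u-K[0,2])/K[0,0]*d,(v-K[1,2])/K[1,1]*d,d,np.ones_like(d)],-1)@T.T
    return im,d,P[...,:3]
def yellow(im):
    h=cv2.cvtColor(im,cv2.COLOR_RGB2HSV); return (h[...,0]>22)&(h[...,0]<34)&(h[...,1]>170)
def rect(p):
    r=cv2.minAreaRect((p[:,:2]*1000).astype(np.float32)); return np.round(r[0],1),np.round(r[1],1),round(r[2],2)
E
python3 - <<'E'
from h import *
for n in ['top','scene']:
    im,d,P=cloud(n)
    b=(np.hypot(P[...,0]-.53,P[...,1])<.3)&(d>0)
    m=b&yellow(im); m&=abs(P[...,2]-.05)<.006
    print(n,'case',m.sum(),rect(P[m]),P[m].mean(0))
    c=cams.cut_out(n,'charger')[0]['mask']&(d>0)
    z=P[...,2]; t=c&(abs(z-.062)<.006)
    print('charger',t.sum(),rect(P[t]),'z',np.median(z[t]))
    for t in['saucer_center','square_stock']:
        r=cams.cut_out(n,t)
        if r: q=P[r[0]['mask']&(d>0)]; print(t,rect(q),q.mean(0))
print(cams.camera_model('top')['T'])
cv2.imwrite('pics/z.png',cv2.resize(cloud('top')[0][120:250,130:370,::-1],(800,433),interpolation=cv2.INTER_CUBIC))
E
```

```text
top case 858 (array([537.9,   5.3]), array([118.3,  59.9]), 81.44) [ 0.5290086  -0.00068557  0.0496986 ]
charger 2510 (array([649.2, -16.8]), array([158.9, 132.6]), 79.46) z 0.0613511706683868
saucer_center (array([579.3, 177. ]), array([113.2, 113.5]), 25.41) [0.58052247 0.17777872 0.00995638]
square_stock (array([ 656.8, -196.2]), array([110. , 162.8]), 78.64) [ 0.636777   -0.21624528  0.01058729]
scene case 788 (array([540.8,   4.8]), array([118.5,  58.7]), 81.39) [0.53849636 0.00357648 0.05022402]
charger 2278 (array([651.5, -17.4]), array([160., 132.]), 79.61) z 0.062058988413302985
saucer_center (array([579.1, 176.5]), array([115.2, 117.3]), 23.9) [0.57671069 0.17506982 0.01053344]
[[-0.02962492 -0.9900275   0.13772403  0.44318236]
 [-0.99952144  0.03056839  0.00473991 -0.01587886]
 [-0.00890264 -0.1375177  -0.9904593   0.92911469]
 [ 0.          0.          0.          1.        ]]
```

View pics/z.png

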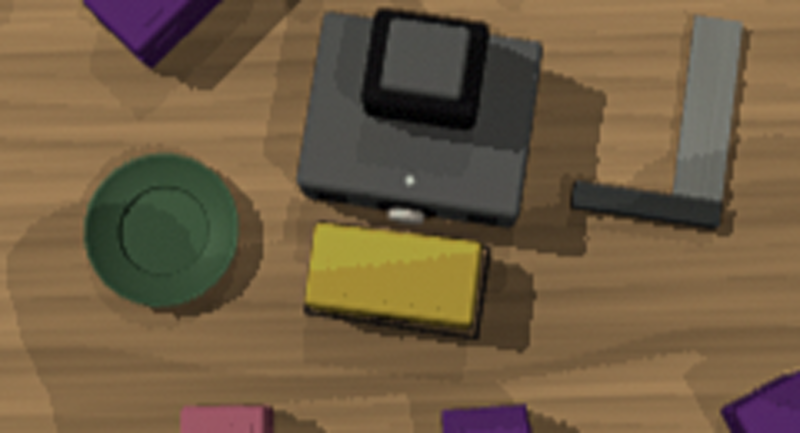

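```bash
python3 -m inch '[541,-486,0,0,0,-0.995,541,-486,0,0,0,-0.995,541,-486,0,0,0,-0.995,541,-486,0,0,0,-0.995,541,-486,0,0,0,-0.995,541,-486,0,0,0,-0.995,541,-486,0,0,0,-0.995,541,-486,0,0,0,-0.995]' 30
python3 - <<'E'
from h import *
s=robot.state(); print(s['t'],s['eef_pos'],np.round(s['orientation'],3).tolist())
R=s['orientation'];d=np.array([.5526,.082,s['eef_pos'][2]])-s['eef_pos'];print(R.T@d)
E
```

```text
t: 2.15
eef_pos: [0.4562, -0.1217, 0.405]
orientation: [[0.176, 0.984, 0.001], [0.984, -0.176, -0.001], [-0.0, 0.001, -1.0]]
contact_force: [1.3, -0.5, -0.2]
width: 0.0298
2.15 [ 0.45618814 -0.12172731  0.40501584] [[0.176, 0.984, 0.001], [0.984, -0.176, -0.001], [-0.0, 0.001, -1.0]]
[ 2.17541286e-01  5.89563357e-02 -3.27825009e-05]
```

```bash
python3 -m inch '[217,59,0,0,0,0,217,59,0,0,0,0,217,59,0,0,0,0,217,59,0,0,0,0,217,59,0,0,0,0]'
python3 - <<'E'
from h import *
s=robot.state(); print(s['t'],s['eef_pos'],np.round(s['orientation'],4).tolist())
im,d,P=cloud('wrist'); cv2.imwrite('pics/w1.png',im[:,:,::-1])
b=(np.hypot(P[...,0]-.53,P[...,1])<.3)&(d>0)
m=b&yellow(im)&(abs(P[...,2]-.05)<.006)
print('case',m.sum(),rect(P[m]))
c=cams.cut_out('wrist','charger')
if c:
    t=c[0]['mask']&(abs(P[...,2]-.062)<.006); print('ch',rect(P[t]))
for n in['charger','button_top','case_center','park','saucer_center']:
    print(n,[(np.round(q['centre'],4).tolist(),round(q['score'],2)) for q in cams.landmark_of('wrist',n)[:2]])
E
```

```text
t: 2.78
eef_pos: [0.5524, 0.0824, 0.4045]
orientation: [[0.172, 0.985, -0.0], [0.985, -0.172, 0.001], [0.001, -0.0, -1.0]]
contact_force: [-1.0, -0.9, -0.8]
width: 0.03
2.775 [0.55239538 0.08243366 0.40446394] [[0.1721, 0.9851, -0.0002], [0.9851, -0.1721, 0.0015], [0.0014, -0.0005, -1.0]]
case 3788 (array([538.9,  15.1]), array([95.1, 58.3]), 80.85)
ch (array([657.7,  24.4]), array([ 69.5, 129. ]), 79.52)
charger [([0.6513, -0.0157, 0.0031], 0.68)]
button_top []
case_center [([0.3892, 0.1263, 0.0248], 0.74), ([0.5384, 0.0036, 0.0255], 0.65)]
park []
saucer_center [([0.5802, 0.1788, 0.0093], 0.81)]
```

View pics/w1.png

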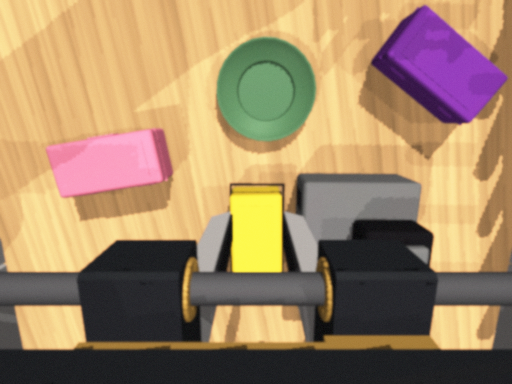

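Run:
```python
from h import *
im,d,P=cloud('wrist')
def edge(mask,side,r0,r1,name):
    pts=[]
    for r in range(r0,r1):
        c=np.where(mask[r])[0]
        if len(c): pts.append(P[r,c[0] if side=='l' else c[-1]])
    p=np.array(pts,np.float32)*1000; l=cv2.fitLine(p[:,:2],cv2.DIST_HUBER,0,.01,.01).ravel()
    print(name,len(p),'yaw',round(float(np.degrees(np.arctan(-l[0]/l[1]))),2),l[2:])
m=yellow(im)&(abs(P[...,2]-.05)<.006)
edge(m,'l',200,265,'case l');edge(m,'r',200,265,'case r')
z=P[...,2];t=(abs(z-.062)<.006); t[:,:290]=0;t[:,450:]=0
edge(t,'l',185,215,'charger front top')
m2=m.copy(); rows=np.where(m2[:,257])[0]; print(rows[0]); print('end',P[rows[0],257])
pts=np.array([P[np.where(m[:,c])[0][0],c] for c in range(236,280)],np.float32)*1000
l=cv2.fitLine(pts[:,:2],cv2.DIST_HUBER,0,.01,.01).ravel();print('end yaw',np.degrees(np.arctan(l[1]/l[0])),l[2:])
```

```text
case l 65 yaw -11.49 [512.15454   16.673668]
case r 65 yaw -9.19 [566.8183      4.8003445]
charger front top 30 yaw -10.35 [597.5428  50.5491]
191
end [0.54991672 0.06285634 0.04522507]
end yaw -9.662915 [548.3801   63.27507]
```

```bash
python3 -m inch '[0,0,60,0,0,0.007,0,0,120,0,0,0.007,0,0,170,0,0,0.007,0,0,190,0,0,0.007,0,0,190,0,0,0.007]' 30
python3 -m inch '[-6,0,0,0,0,0,-14,0,0,0,0,0,-24,0,0,0,0,0,-34,0,0,0,0,0,-44,0,0,0,0,0,-54,0,0,0,0,0,-64,0,0,0,0,0,-70,0,0,0,0,0]'
python3 - <<'E'
from h import *
im,d,P=cloud('top');cv2.imwrite('pics/p1.png',cv2.resize(im[120:250,130:370,::-1],(800,433)))
E
```

```text
t: 3.8
eef_pos: [0.5521, 0.0796, 0.2146]
orientation: [[0.183, 0.983, -0.001], [0.983, -0.183, 0.0], [-0.0, -0.001, -1.0]]
contact_force: [-0.3, 0.8, 1.0]
width: 0.0302
t: 4.8
eef_pos: [0.5397, 0.0105, 0.2163]
orientation: [[0.183, 0.983, 0.003], [0.983, -0.183, 0.001], [0.001, 0.003, -1.0]]
contact_force: [1.1, 6.3, 4.6]
width: 0.0302
```

View pics/p1.png

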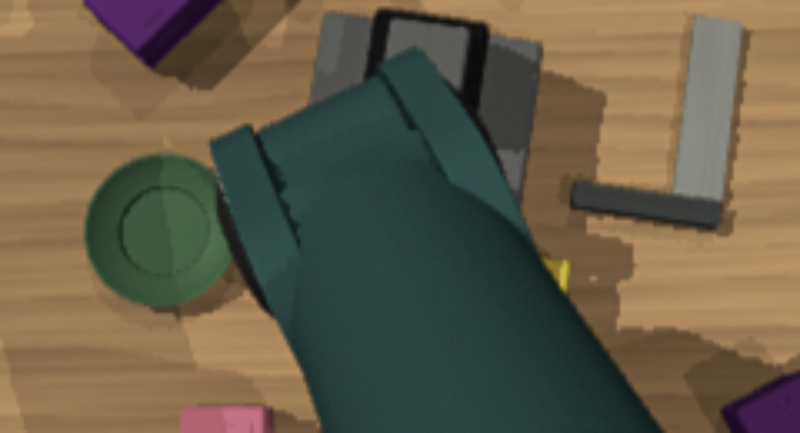

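```bash
python3 -m inch '[-6,0,0,0,0,0,-14,0,0,0,0,0,-24,0,0,0,0,0,-34,0,0,0,0,0,-44,0,0,0,0,0,-52,0,0,0,0,0,-57,0,0,0,0,0,-60,0,0,0,0,0]'
python3 -m inch '[2,0,0,0,0,0,6,0,0,0,0,0,16,0,-15,0,0,0]' 0
python3 - <<'E'
from h import *
for n in ['scene','wrist']:
    im,d,P=cloud(n);cv2.imwrite(f'pics/{n}2.png',im[...,::-1])
    b=(np.hypot(P[...,0]-.53,P[...,1]+.1)<.2)&(d>0)
    m=b&yellow(im)&(abs(P[...,2]-.05)<.006); print(n,m.sum(),rect(P[m]))
    print([(np.round(q['centre'],4).tolist(),round(q['score'],2)) for q in cams.landmark_of(n,'button_top')])
    print([(np.round(q['centre'],4).tolist(),round(q['score'],2)) for q in cams.landmark_of(n,'park')])
E
```

```text
t: 5.85
eef_pos: [0.5286, -0.0481, 0.2159]
orientation: [[0.183, 0.983, 0.002], [0.983, -0.183, 0.0], [0.001, 0.002, -1.0]]
contact_force: [1.0, 6.1, 4.8]
width: 0.0299
t: 6.22
eef_pos: [0.5309, -0.0322, 0.2296]
orientation: [[0.183, 0.983, -0.002], [0.983, -0.183, 0.0], [-0.0, -0.002, -1.0]]
contact_force: [-0.4, -0.3, 0.3]
width: 0.0031
scene 128 (array([ 514.7, -114.7]), array([114.4,  57.9]), 82.26)
[]
[([0.5376, 0.0026, 0.0185], 0.95), ([0.5104, -0.1156, 0.023], 0.16)]
wrist 244 (array([522.1, -86.6]), array([26. ,  5.3]), 76.31)
[([0.5748, -0.0073, 0.0341], 0.58), ([0.5142, -0.1185, 0.0285], 0.17)]
[]
```

View pics/scene2.png

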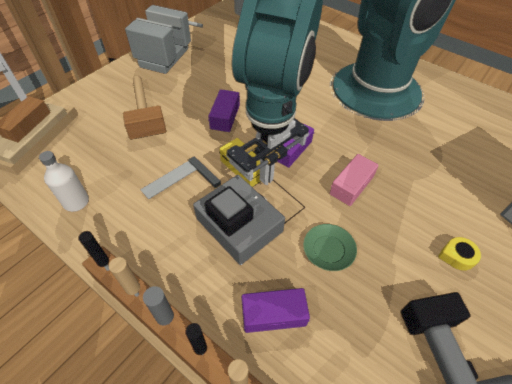

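View pics/wrist2.png

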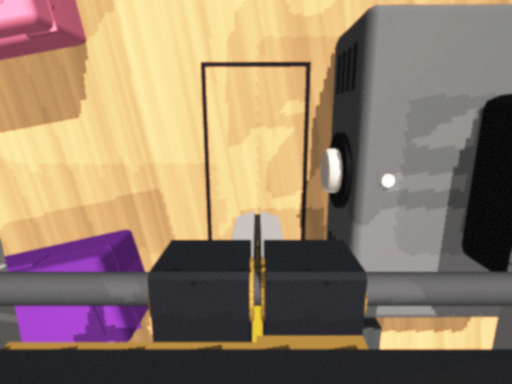

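Case is out; outline is visible (far corners at px (203,64) and (309,64)), with the button clear at (333,170). Now I'll measure the outline and button.

Run:
```python
from h import *
im,d,P=cloud('wrist')
yw=np.radians(-10.3);ax=np.array([np.cos(yw),np.sin(yw)]);ay=np.array([-ax[1],ax[0]])
ab=lambda p:np.round([p[:2]@ax*1000,p[:2]@ay*1000,p[2]*1000],1)
for (u,v) in [(203,64),(309,64),(210,235),(303,235),(256,64)]: print((u,v),ab(P[v,u]))
g=cv2.cvtColor(im,cv2.COLOR_RGB2GRAY).astype(int)
for rng,nm in [((190,225),'L'),((290,320),'R')]:
    pts=[]
    for r in range(75,235):
        c=rng[0]+np.argmin(g[r,rng[0]:rng[1]]); 
        if abs(P[r,c,2])<.01: pts.append(P[r,c])
    p=np.array(pts,np.float32)*1000;l=cv2.fitLine(p[:,:2],cv2.DIST_HUBER,0,.01,.01).ravel()
    print(nm,len(p),'yaw',np.degrees(np.arctan(-l[0]/l[1])),'a,b',ab(np.array([l[2],l[3],0])/1000))
pts=np.array([P[55+np.argmin(g[55:72,c]),c] for c in range(210,303)],np.float32)*1000
l=cv2.fitLine(pts[:,:2],cv2.DIST_HUBER,0,.01,.01).ravel();print('end yaw',np.degrees(np.arctan(l[1]/l[0])),ab(np.array([l[2],l[3],0])/1000))
w=(g>170)&(im.max(2).astype(int)-im.min(2)<30); w[:,:315]=0;w[:,348:]=0;w[:140]=0;w[200:]=0
q=P[w];print('button',w.sum(),ab(q.mean(0)),'amin',ab(np.array([0,0,0])), (q[:,:2]@ax).min(),np.percentile(q[:,:2]@ay,[2,98]),np.percentile(q[:,2],[2,98]))
s=robot.state();print('tcp',ab(s['eef_pos']),s['t'])
```

```text
(203, 64) [ 4.947e+02  1.614e+02 -2.000e-01]
(309, 64) [ 5.626e+02  1.612e+02 -5.000e-01]
(210, 235) [ 4.947e+02  4.490e+01 -2.000e-01]
(303, 235) [562.   45.3   1.3]
(256, 64) [528.6 161.1   0.7]
L 160 yaw -10.265852 a,b [494.8 102.4   0. ]
R 158 yaw -10.254405 a,b [562.7 102.3   0. ]
end yaw -10.247331 [526.7 162.5   0. ]
button 398 [571.6 102.4  43.5] amin [0. 0. 0.] 0.5289814317158346 [0.09200988 0.1110762 ] [0.03484121 0.04599029]
tcp [528.3  62.8 229.5] 6.575
```

```bash
python3 -m inch '[20,0,2,0,0,0,37,0,2,0,0,0,37,10,2,0,0,0,37,18,2,0,0,0,37,22,2,0,0,0,37,22,2,0,0,0]' 0
python3 -m inch '[0,2,0,0,0,0,0,4,0,0,0,0,0,4,0,0,0,0]'
python3 - <<'E'
from h import *
im,d,P=cloud('wrist');cv2.imwrite('pics/w3.png',im[...,::-1])
E
```

```text
t: 7.32
eef_pos: [0.5597, -0.0006, 0.2275]
orientation: [[0.184, 0.983, -0.0], [0.983, -0.184, 0.0], [-0.0, -0.0, -1.0]]
contact_force: [-0.4, -0.4, -0.0]
width: 0.0003
t: 7.7
eef_pos: [0.5636, -0.0009, 0.2277]
orientation: [[0.183, 0.983, 0.0], [0.983, -0.183, 0.0], [0.0, 0.0, -1.0]]
contact_force: [1.0, -0.2, -0.1]
width: 0.0003
```

View pics/w3.png

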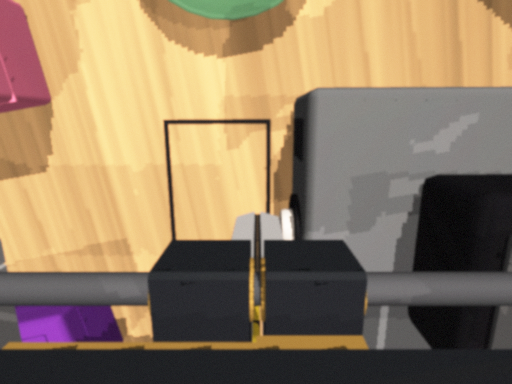

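Fingers stand right beside the button (px 289,222), about to touch. I'll press in small steps.

```bash
python3 -m inch '[0,2,0,0,0,0,0,2,0,0,0,0]'
python3 -m inch '[0,2,0,0,0,0,0,2,0,0,0,0]'
python3 -m inch '[0,2,0,0,0,0,0,2,0,0,0,0]'
```

```text
t: 8.0
eef_pos: [0.5654, -0.0011, 0.2276]
orientation: [[0.183, 0.983, -0.0], [0.983, -0.183, 0.0], [-0.0, -0.0, -1.0]]
contact_force: [-1.4, 0.2, 2.4]
width: 0.0002
t: 8.25
eef_pos: [0.5674, -0.0015, 0.2276]
orientation: [[0.183, 0.983, -0.0], [0.983, -0.183, 0.0], [0.0, -0.0, -1.0]]
contact_force: [-3.2, 0.7, 2.4]
width: 0.0005
t: 8.5
eef_pos: [0.5694, -0.0019, 0.2276]
orientation: [[0.183, 0.983, -0.0], [0.983, -0.183, 0.0], [0.0, -0.0, -1.0]]
contact_force: [-4.4, 1.8, 2.6]
width: 0.0005
```

```bash
python3 -m inch '[0,1,0,0,0,0,0,1,0,0,0,0]'
python3 -m inch '[0,1,0,0,0,0,0,1,0,0,0,0]'
```

```text
t: 8.75
eef_pos: [0.5703, -0.0021, 0.2276]
orientation: [[0.183, 0.983, -0.0], [0.983, -0.183, 0.0], [0.0, -0.0, -1.0]]
contact_force: [-4.4, 0.8, 2.1]
width: 0.0004
t: 9.0
eef_pos: [0.5711, -0.0022, 0.2275]
orientation: [[0.183, 0.983, -0.001], [0.983, -0.183, 0.0], [-0.0, -0.001, -1.0]]
contact_force: [-7.7, 1.6, 5.0]
width: 0.0002
```

```bash
python3 -m inch '[0,1,0,0,0,0,0,1,0,0,0,0,0,1,0,0,0,0,0,1,0,0,0,0,0,1,0,0,0,0,0,1,0,0,0,0,0,1,0,0,0,0,0,1,0,0,0,0]'
python3 - <<'E'
from h import *
im,d,P=cloud('wrist');cv2.imwrite('pics/w4.png',im[...,::-1])
E
python3 -m inch '[0,0,0,0,0,0]'
```

```text
t: 10.0
eef_pos: [0.5715, -0.0021, 0.2275]
orientation: [[0.183, 0.983, -0.003], [0.983, -0.183, -0.0], [-0.001, -0.003, -1.0]]
contact_force: [-14.1, 2.6, 10.1]
width: 0.0003
t: 10.18
eef_pos: [0.5715, -0.0021, 0.2275]
orientation: [[0.183, 0.983, -0.003], [0.983, -0.183, -0.0], [-0.001, -0.003, -1.0]]
contact_force: [-13.8, 2.7, 9.7]
width: 0.0005
```

View pics/w4.png

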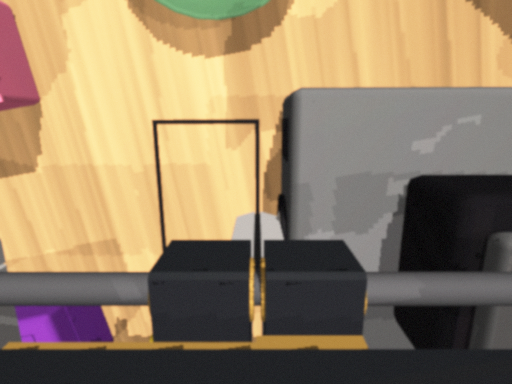

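```bash
python3 -m inch '[0,-4,0,0,0,0,0,-12,0,0,0,0,0,-35,0,0,0,0,0,-35,-50,0,0,0,-40,-35,-90,0,0,0,-100,-35,-90,0,0,0,-160,-35,-90,0,0,0,-202,-35,-90,0,0,0]' 30
python3 -m inch '[-3,0,0,0,0,0,-3,0,0,0,0,0]'
python3 - <<'E'
from h import *
for n in ['wrist','scene','top']:
    im,d,P=cloud(n);cv2.imwrite(f'pics/{n}5.png',im[...,::-1])
    b=(np.hypot(P[...,0]-.53,P[...,1]+.1)<.2)&(d>0)
    m=b&yellow(im)&(abs(P[...,2]-.05)<.006); print(n,m.sum(),rect(P[m]))
yw=np.radians(-10.3);ax=np.array([np.cos(yw),np.sin(yw)]);ay=np.array([-ax[1],ax[0]])
s=robot.state();p=s['eef_pos'];print(p[:2]@ax,p[:2]@ay,p[2],s['contact_force'])
E
```

```text
t: 11.18
eef_pos: [0.5003, -0.1977, 0.318]
orientation: [[0.185, 0.983, 0.001], [0.983, -0.185, -0.001], [-0.001, 0.002, -1.0]]
contact_force: [0.6, 0.2, 0.5]
width: 0.0298
t: 11.42
eef_pos: [0.5006, -0.1973, 0.3178]
orientation: [[0.183, 0.983, 0.001], [0.983, -0.183, 0.0], [0.0, 0.001, -1.0]]
contact_force: [0.7, 0.5, -0.7]
width: 0.0297
wrist 11823 (array([ 513.6, -115.8]), array([117.7,  59.5]), 79.49)
scene 441 (array([ 519.3, -114.5]), array([117.2,  55.1]), 81.36)
top 485 (array([ 512.7, -115.3]), array([119.6,  57.9]), 79.48)
0.5278618293617905 -0.10366201979517954 0.3177316866770392 [-0.35135739  1.3023737   0.42990943]
```

View pics/wrist5.png

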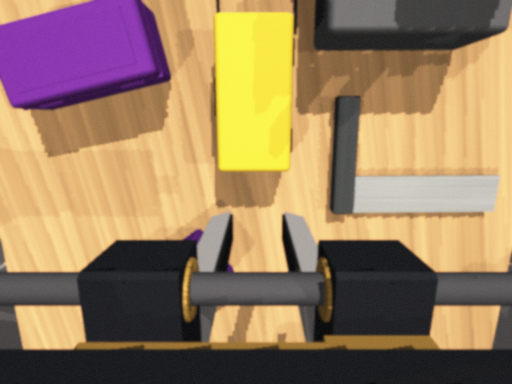

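View pics/scene5.png

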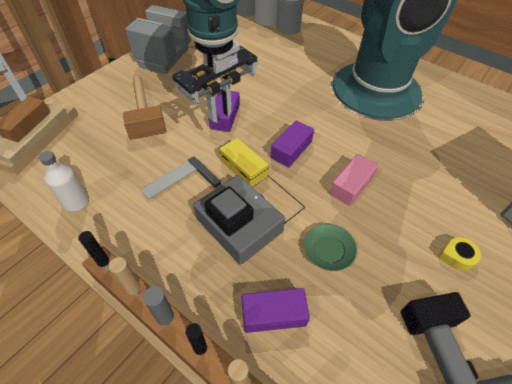

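Run:
```python
from h import *
yw=np.radians(-10.3);R=np.array([[np.cos(yw),np.sin(yw)],[-np.sin(yw),np.cos(yw)]])
for n in['top','scene']:
    im,d,P=cloud(n);h=cv2.cvtColor(im,cv2.COLOR_RGB2HSV)
    m=(h[...,0]>130)&(h[...,0]<150)&(h[...,1]>120)&(d>0)&(P[...,1]<-.14)&(P[...,1]>-.4)&(P[...,0]<.6)&(P[...,2]>.02)
    q=P[m];ab=q[:,:2]@R.T*1000;print(n,len(q),rect(q),'a',np.percentile(ab[:,0],[1,99]),'near b>-125: amax',ab[ab[:,1]>-130][:,0].max(initial=0),ab[:,1].max())
im,d,P=cloud('wrist');g=cv2.cvtColor(im,cv2.COLOR_RGB2GRAY).astype(int)
m=yellow(im)&(abs(P[...,2]-.05)<.004)
for r in (40,80,120,150):
    c=np.where(m[r])[0];print(r,c[[0,-1]],(P[r,c[[0,-1]],:2]@R.T*1000).round(1).tolist())
c=range(225,285)
pts=np.array([P[np.where(m[:,k])[0][-1],k,:2] for k in c])@R.T*1000;print('end b',np.median(pts[:,1]),np.polyfit(pts[:,0],pts[:,1],1))
for r in (3,5,8):
    for lo,hi in((210,228),(288,304)):
        k=lo+np.argmin(g[r,lo:hi]);print('outline',r,k,P[r,k,:2]@R.T*1000,P[r,k,2])
```

```text
top 126 (array([ 369.3, -265. ]), array([75.7, 13.3]), 25.79) a [378.82088134 432.97737266] near b>-125: amax 0.0 -168.28767491982515
scene 483 (array([ 441.9, -250.4]), array([214.6,  69.5]), 33.85) a [385.52539063 515.43564267] near b>-125: amax 565.7729085609091 -67.68695786095086
40 [215 292] [[497.4, 17.6], [555.1, 17.9]]
80 [216 291] [[497.1, -10.6], [554.9, -10.8]]
120 [217 290] [[497.0, -40.8], [554.7, -40.9]]
150 [218 289] [[496.9, -64.6], [554.6, -64.7]]
end b -81.78183741603488 [-2.82984655e-03 -8.02858805e+01]
outline 3 218 [494.84859331  58.69428954] -0.0002835124362124408
outline 3 296 [563.05339435  58.66075193] -0.0005874313945313792
outline 5 218 [494.90931058  56.80454216] 0.0006875759117851987
outline 5 296 [562.86269097  56.43786175] 0.0014055838799254539
outline 8 218 [494.76366462  54.64522829] 4.869968220777565e-05
outline 8 296 [563.16602192  54.73337135] -0.0006565872492359515
```

View pics/top5.png

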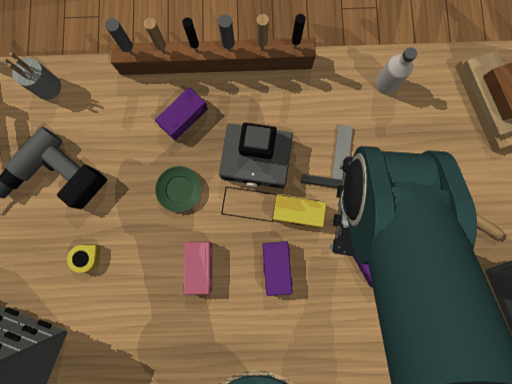

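Run:
```python
from h import *
yw=np.radians(-10.3);R=np.array([[np.cos(yw),np.sin(yw)],[-np.sin(yw),np.cos(yw)]])
d=np.load('top0.npy');im=cv2.imread('pics/top0.png')[...,::-1].copy();mm=cams.camera_model('top');K=np.array(mm['intrinsics']);T=np.array(mm['T'])
v,u=np.mgrid[:384,:512];P=(np.stack([(u-K[0,2])/K[0,0]*d,(v-K[1,2])/K[1,1]*d,d,np.ones_like(d)],-1)@T.T)[...,:3]
h=cv2.cvtColor(im,cv2.COLOR_RGB2HSV)
m=(h[...,0]>130)&(h[...,0]<150)&(h[...,1]>100)&(u>340)&(u<405)&(v>225)&(v<295)&(P[...,2]>.01)
ab=P[m][:,:2]@R.T*1000; print(m.sum(),ab.min(0),ab.max(0),P[m][:,2].max()); 
print(cv2.boxPoints(cv2.minAreaRect(ab.astype(np.float32))))
print('tri blade etc', )
```

```text
1524 [ 374.6647778 -259.9892145] [500.76469934  63.61901045] 0.9291146912434735
[[ 367.07086 -250.73315]
 [ 481.53375 -276.8804 ]
 [ 553.3426    37.47177]
 [ 438.8797    63.61902]]
tri blade etc
```

```bash
python3 -m inch '[0,-2,50,0,0,0,0,-2,95,0,0,0,0,-2,103,0,0,0,0,-2,103,0,0,0,4,-2,103,0,0,0,8,-2,103,0,0,0,12,-2,103,0,0,0,16,-2,103,0,0,0]' 26
python3 -m inch '[10,0.2,0,0,0,0,20,0.4,0,0,0,0,30,0.6,0,0,0,0,40,0.8,0,0,0,0,50,1,0,0,0,0,58,1.2,0,0,0,0,62,1.3,0,0,0,0,62,1.3,0,0,0,0]'
python3 - <<'E'
from h import *
s=robot.state();p=s['eef_pos'];yw=np.radians(-10.3);R=np.array([[np.cos(yw),np.sin(yw)],[-np.sin(yw),np.cos(yw)]])
print(R@p[:2]*1000)
im,d,P=cloud('wrist');cv2.imwrite('pics/w6.png',im[...,::-1])
m=yellow(im)&(abs(P[...,2]-.05)<.004)
for r in range(20,260,30):
    c=np.where(m[r])[0]
    if len(c)>30: print(r,c[[0,-1]],(P[r,c[[0,-1]],:2]@R.T*1000).round(1).tolist())
E
```

```text
t: 12.72
eef_pos: [0.5015, -0.182, 0.2152]
orientation: [[0.183, 0.983, 0.001], [0.983, -0.183, -0.001], [-0.001, 0.001, -1.0]]
contact_force: [-2.0, -8.0, 6.1]
width: 0.0259
t: 13.72
eef_pos: [0.5142, -0.1208, 0.215]
orientation: [[0.183, 0.983, 0.001], [0.983, -0.183, -0.001], [-0.0, 0.001, -1.0]]
contact_force: [1.6, -2.2, 1.3]
width: 0.026
[527.50232049 -26.86539998]
50 [191 320] [[499.1, 67.4], [556.5, 67.2]]
80 [192 319] [[499.1, 54.6], [556.7, 54.6]]
110 [193 318] [[498.7, 41.5], [556.7, 41.3]]
140 [195 317] [[499.1, 27.8], [556.9, 27.5]]
170 [196 315] [[498.8, 13.5], [556.4, 13.1]]
200 [197 314] [[498.5, -1.7], [556.7, -2.2]]
```

View pics/w6.png

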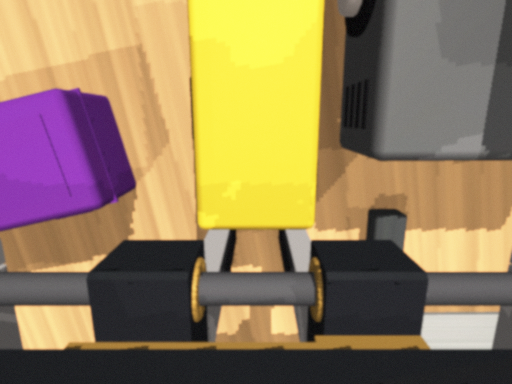

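```bash
python3 -m inch '[8,0.2,0,0,0,0,17,0.3,0,0,0,0,26,0.5,0,0,0,0,35,0.7,0,0,0,0,44,0.8,0,0,0,0,50,0.9,0,0,0,0,54,1,0,0,0,0,54,1,0,0,0,0]'
python3 - <<'E'
from h import *
s=robot.state();p=s['eef_pos'];yw=np.radians(-10.3);R=np.array([[np.cos(yw),np.sin(yw)],[-np.sin(yw),np.cos(yw)]])
print(R@p[:2]*1000)
im,d,P=cloud('wrist');cv2.imwrite('pics/w7.png',im[...,::-1])
im,d,P=cloud('scene');cv2.imwrite('pics/s7.png',cv2.resize(im[150:270,180:340,::-1],(800,600),interpolation=cv2.INTER_CUBIC))
E
```

```text
t: 14.78
eef_pos: [0.5249, -0.0678, 0.2147]
orientation: [[0.183, 0.983, 0.0], [0.983, -0.183, -0.0], [0.0, 0.0, -1.0]]
contact_force: [0.6, -2.3, 1.5]
width: 0.0259
[528.54742124  27.15813517]
```

View pics/w7.png

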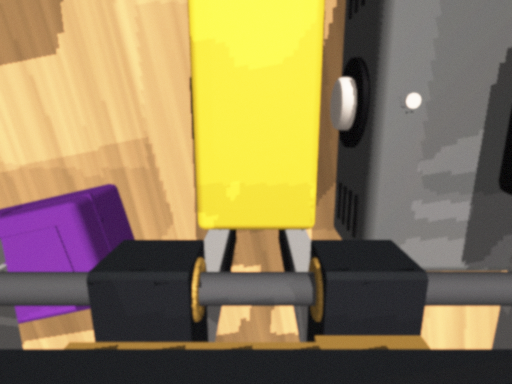

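View pics/s7.png

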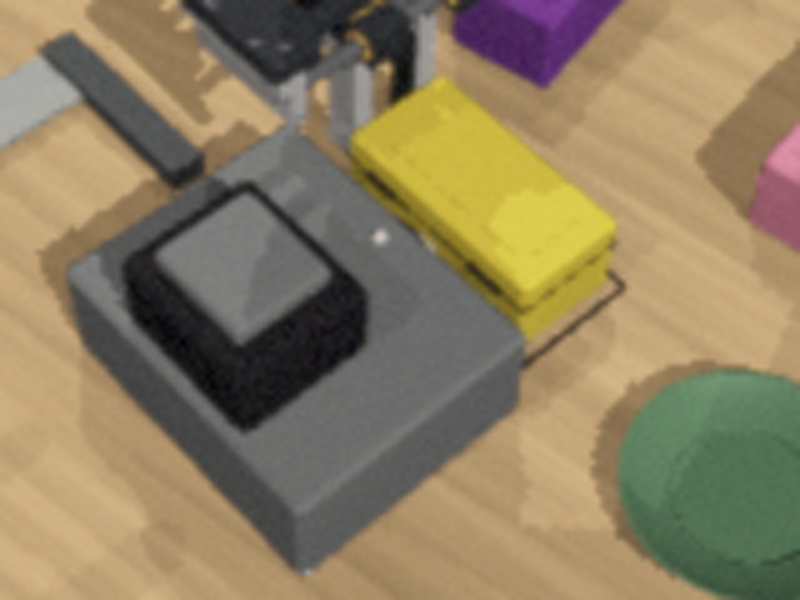

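```bash
cat >> h.py <<'E'
yw=np.radians(-10.3);R2=np.array([[np.cos(yw),np.sin(yw)],[-np.sin(yw),np.cos(yw)]])
def ray(n,u,v,z=0.):
    m=cams.camera_model(n);K=np.array(m['intrinsics']);T=np.array(m['T'])
    r=T[:3,:3]@np.linalg.solve(K,[u,v,1]);o=T[:3,3];p=o+r*(z-o[2])/r[2];return np.round(R2@p[:2]*1000,1)
E
python3 - <<'E'
from h import *
f=lambda x,y:(180+x/5-.4,150+y/5-.4)
for nm,x,y in [('case BL',527,338),('case BR',610,283),('line',530,362),('line',575,326),('line corner',624,285)]: print(nm,ray('scene',*f(x,y)))
im=cv2.imread('pics/s7.png');cv2.imwrite('pics/s7z.png',cv2.resize(im[200:400,480:680],(800,800))[:600])
E
```

```text
case BL [550.2 152.7]
case BR [498.7 156.4]
line [558.3 163. ]
line [528.6 162.7]
line corner [494.5 161.6]
```

View pics/s7z.png

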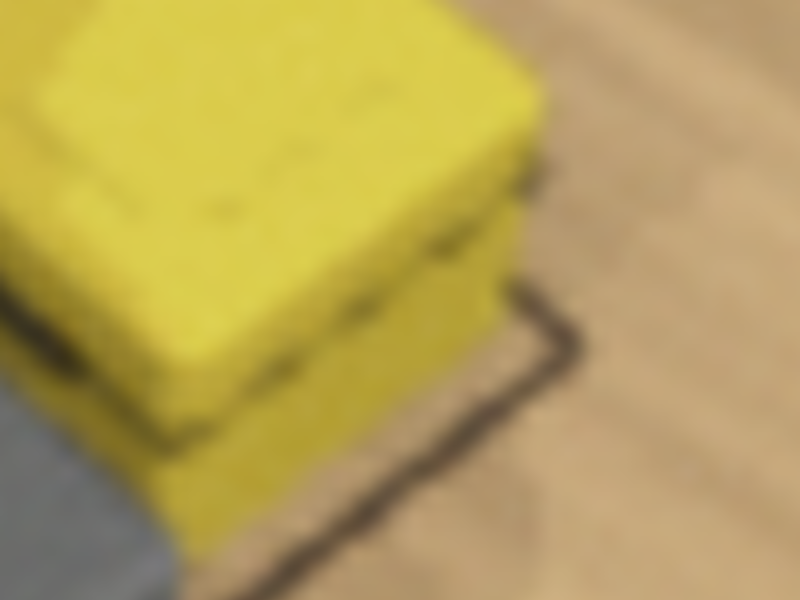

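Case needs about 3.5 mm more: its far bottom edge is at b≈155, and the outline at 162.5 less 4 mm gives a target of 158.5.

```bash
python3 -m inch '[1,0,0,0,0,0,2,0,0,0,0,0,3,0,0,0,0,0,3.5,0,0,0,0,0,3.5,0,0,0,0,0]'
python3 - <<'E'
from h import *
s=robot.state();print(R2@s['eef_pos'][:2]*1000)
im,d,P=cloud('scene');c=cv2.resize(im[150:270,180:340,::-1],(800,600),interpolation=cv2.INTER_CUBIC)
cv2.imwrite('pics/s8z.png',cv2.resize(c[200:400,480:680],(800,800))[:600])
E
```

```text
t: 15.5
eef_pos: [0.5255, -0.0643, 0.2146]
orientation: [[0.183, 0.983, -0.0], [0.983, -0.183, 0.0], [0.0, -0.0, -1.0]]
contact_force: [-0.4, -3.8, -0.6]
width: 0.0259
[528.501477   30.6613905]
```

View pics/s8z.png

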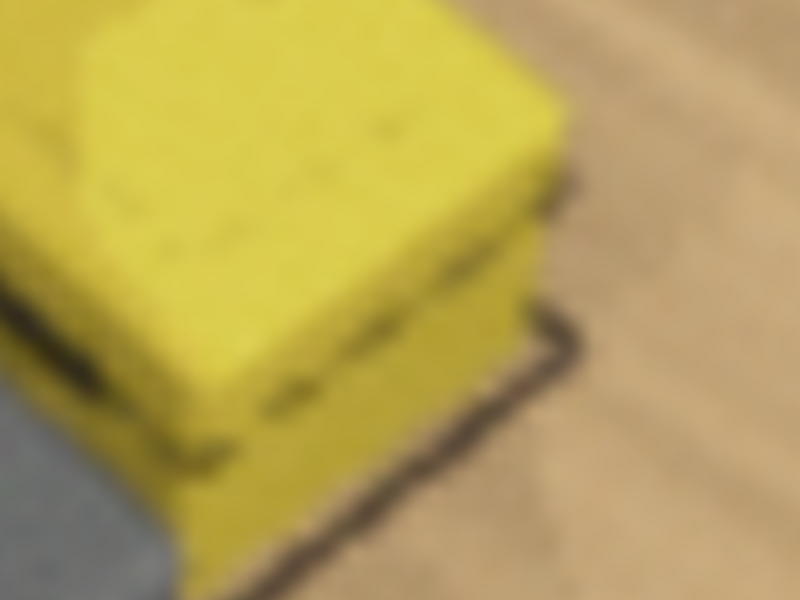

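Gap at the far end is now about 3-4 mm. I'll back off, rise and check everything.

```bash
python3 -m inch '[-5,0,0,0,0,0,-30,0,0,0,0,0,-60,0,-30,0,0,0,-70,0,-90,0,0,0,-80,0,-140,0,0,0,-90,0,-160,0,0,0,-90,0,-160,0,0,0]'
python3 - <<'E'
from h import *
im,d,P=cloud('wrist');cv2.imwrite('pics/w9.png',im[...,::-1]);g=cv2.cvtColor(im,cv2.COLOR_RGB2GRAY).astype(int)
m=yellow(im)&(abs(P[...,2]-.05)<.004)&(P[...,0]>.45)
print(rect(P[m]))
for r in np.where(m.any(1))[0][::15]:
    c=np.where(m[r])[0];print(r,c[[0,-1]],(P[r,c[[0,-1]],:2]@R2.T*1000).round(1).tolist())
im,d,P=cloud('scene');cv2.imwrite('pics/s9.png',cv2.resize(im[130:290,170:383,::-1],(800,600),interpolation=cv2.INTER_CUBIC))
E
```

```text
t: 16.42
eef_pos: [0.509, -0.1535, 0.3758]
orientation: [[0.184, 0.983, 0.002], [0.983, -0.184, -0.001], [-0.001, 0.002, -1.0]]
contact_force: [-0.6, 0.8, 0.2]
width: 0.0258
(array([532.3, -20.9]), array([68.2, 58.9]), 79.57)
0 [223 286] [[499.1, 108.8], [555.7, 108.3]]
15 [223 287] [[498.8, 96.4], [557.0, 96.7]]
30 [223 286] [[498.3, 84.2], [556.2, 83.8]]
45 [224 286] [[498.9, 71.3], [556.5, 71.3]]
60 [224 286] [[498.7, 58.0], [556.6, 58.1]]
75 [225 285] [[499.2, 45.0], [555.9, 44.9]]
```

View pics/w9.png

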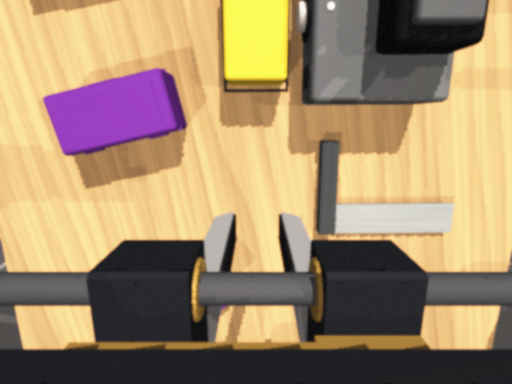

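View pics/s9.png

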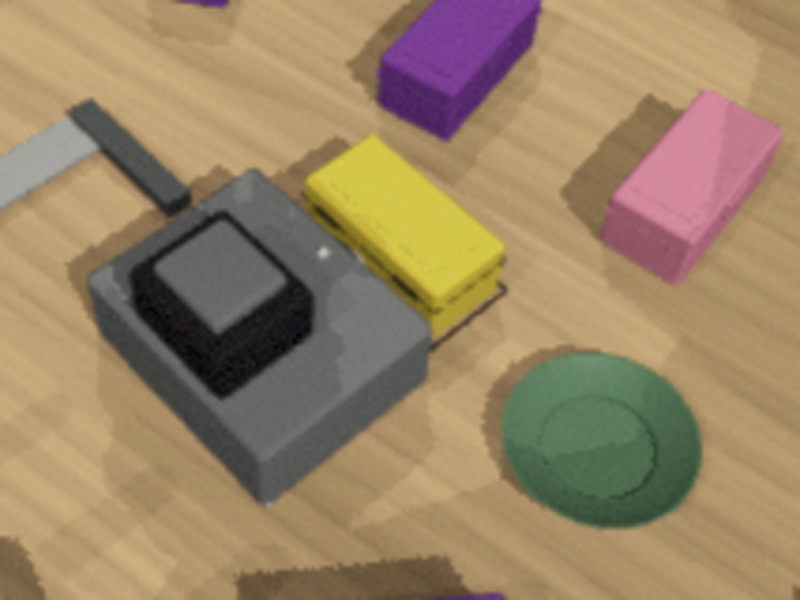

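Run:
```python
from h import *
im,d,P=cloud('wrist');g=cv2.cvtColor(im,cv2.COLOR_RGB2GRAY).astype(int)
m=yellow(im)&(abs(P[...,2]-.05)<.004)&(P[...,0]>.45)
e=[];o=[]
for c in range(232,280):
    r=np.where(m[:,c])[0][-1];e.append(R2@P[r,c,:2]*1000)
    k=84+np.argmin(g[84:97,c]);o.append(R2@P[k,c,:2]*1000)
e=np.array(e);o=np.array(o)
print('case end',np.median(e[:,1]),np.degrees(np.polyfit(*e.T,1)[0]),'outline',np.median(o[:,1]),np.degrees(np.polyfit(*o.T,1)[0]))
r=88
for r in (85,88,90): print(r,g[r,215:300].argmin(),[g[r,215:232].tolist(),g[r,278:296].tolist()])
k=P[90,[224,287],:2]@R2.T*1000;print(k)
im,d,P=cloud('top');m=yellow(im)&(abs(P[...,2]-.05)<.006)&(np.hypot(P[...,0]-.53,P[...,1])<.12)
q=rect(P[m]);print('top',q,R2@q[0])
im,d,P=cloud('scene');m=yellow(im)&(abs(P[...,2]-.05)<.006)&(np.hypot(P[...,0]-.53,P[...,1])<.12)
q=rect(P[m]);print('scene',q,R2@q[0])
for t in ['saucer_center','square_stock','case_center']: print(t,[np.round(x['centre'],4).tolist() for x in cams.landmark_of('scene',t)[:1]])
```

```text
case end 40.25013301245919 0.0070452651973403274 outline 35.01115317864814 -0.47581030747390207
85 11 [[201, 199, 197, 198, 195, 175, 145, 133, 125, 109, 79, 53, 66, 97, 114, 117, 114], [113, 115, 114, 118, 135, 161, 190, 197, 184, 137, 84, 80, 108, 130, 136, 135, 130, 127]]
88 11 [[210, 208, 208, 206, 203, 185, 162, 147, 143, 128, 98, 60, 64, 98, 123, 129, 130], [126, 131, 135, 145, 172, 194, 201, 198, 178, 135, 90, 114, 149, 163, 149, 136, 130, 130]]
90 12 [[210, 211, 209, 210, 201, 184, 161, 152, 143, 133, 98, 60, 48, 59, 75, 80, 78], [72, 69, 71, 84, 97, 112, 116, 110, 100, 80, 81, 124, 166, 167, 151, 137, 134, 129]]
[[491.91613217  36.31040927]
 [561.43362505  35.90280935]]
top (array([537.9,   3.9]), array([116.8,  59.3]), 79.6) [528.53443327 100.01486316]
scene (array([542.9,   5.7]), array([116.2,  54.2]), 78.59) [533.13201447 102.6798673 ]
saucer_center [[0.5782, 0.1749, 0.0071]]
square_stock [[0.5876, -0.1817, 0.0072]]
case_center [[0.5345, 0.0048, 0.0212]]
```

Run:
```python
from station import workorder,robot
print(robot.state()['t'],robot.state()['contact_force']); print(workorder.hand_in())
```

```text
16.825 [-0.22123121  0.00091315  0.35637428]
the job is handed in; nothing more can be done
None
```

The job is done and handed in at about 16.8 s of the 58 s allowed; no verdict was reported.

- **Slide out:** I pushed the case, without lifting it, about 120 mm to the right (-y), away from the saucer. Its near end stopped about 60 mm from the button's middle.
- **Press:** I pushed the button in with the closed fingers until it hit its stop. The force rose from about 5 N to 14 N and the fingers stopped where full travel was expected. I held it there for a little over 1 s and let go.
- **Slide back:** I pushed the case back from its other end in two strokes and a 3.5 mm nudge, steering it a few millimetres towards the charger.

**Last checks:**
- The case sits within about 1 to 2 mm of the middle of its outline. The margin is about 4 mm at both ends, and it is square to within roughly 0.5°.
- The saucer and tri-square were found within about 2 to 3 mm of where they started, which is within measuring error.
- The robot was clear of everything, with contact force near zero.

**What disagreed or stayed unexplained:**
- The scene camera's rectangle fit put the case 3 to 5 mm off from the others. It sees few pixels of the case top at that angle. The top and wrist cameras agreed with each other.
- While pushing, the wrist also read an upward force (10 N during the press). The same happened while pushing the case, so I put it down to the finger contact and left it there.

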